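# Refit the dip tube to an upturned dispenser pump head

## Robot

A 7-joint arm with a two-finger parallel gripper is mounted at the origin on the work surface. World frame = base frame: x ahead of the robot, y to its left, z up, the work surface at z = 0. Lengths are in m, angles in rad, forces in N, time in s.
With the tool pointing down it reaches from about 0.425 to 0.875 m from the base axis. Payload 9.9 kg.
Tool frame: the origin (TCP) lies midway between the tips of the shut fingers; the grasp point (between the pads) lies 19 mm behind it; z points along the fingers, y is the line along which they close (so a half turn about z gives the same grasp; the last joint's range is limited). The gripper opens to 85 mm and grips with 20 to 120 N. Pads are 22 mm wide; open, the fingers measure 114 mm over their backs; the gripper's body (76 mm by 85 mm) begins 54 mm behind the grasp point. The pads swing forward as they close: fully open they stand 13 mm farther back than shut.
Start: joints at [-1.228, 0.576, 0.025, 1.437, -0.015, 1.129, -0.057], TCP at [0.279, 0.614, 0.231] pointing down, gripper open.
Joint ranges: [-2.76, 2.76], [-0.34, 2.15], [-1.52, 1.57], [0.19, 2.46], [-1.09, 4.23], [0.17, 1.99], [-2.82, 2.82]. Speed limits (rad/s): [2.22, 2.22, 3.01, 3.01, 3.14, 3.14, 3.14].

## Interface

Orientations are given as a unit quaternion [w, x, y, z].
In Python, from rig import env gives the robot as it stands. Calls block until the motion is done:
- env.move_ptp(position, orientation): joint-space move of the TCP to a pose.
- env.movel(position, rot=None, speed=0.15, until_force=None): straight line of the TCP; rot=None keeps the orientation; speed is the mean speed in m/s. With until_force (N) it stops when the force on the tool has changed by that much, and returns True; else False.
- env.move_j(angles): joint-space move.
- env.command_gripper(opening): finger opening in m; the grip force is fixed at half the most; returns when the fingers have stopped.
- env.pause(seconds).
- env.inverse_kinematics(position, orientation): joint angles nearest the present ones, or None.
- env.read_state(): the state.
- env.read_camera(name): name is "scene" or "top"; returns a dict with "image" (480x640x3 uint8, red, green, blue), "camera_matrix" (3x3 intrinsics, pixels), "distortion" ([k1, k2, p1, p2, k3] as OpenCV has them; the pictures are not rectified), "view" (4x4, takes a point from world to camera coordinates). Camera axes: x right, y up, looking along -z (the intrinsics and any distortion apply to the point x, -y, -z); pixel columns grow to the right and rows downward; lengths in m; the calibration is good to about 2 mm. A picture is of the moment at which its call begins. There is no depth.
A pose or a line that the arm cannot do raises env.MotionError and nothing moves.
- env.sign_off(): hands the job in; it is judged then, once.
The state is a dict: "time_s": time; "qpos": joint angles; "qvel": joint speeds; "effort": joint torques, N m; "position": TCP position; "tcp_rot": TCP orientation; "contact_force": force on the tool from outside, world axes, zero at the start; "wrist_torque": the same for the moment, N m; "opening": finger opening in m; "grasp_force": force on a finger pad.
Only numpy, scipy, OpenCV 4.12 (cv2) and the standard library are available. Lean on these libraries where they do the work, as an engineer would, in place of code of your own. Each camera call takes 0.05 s, during which the arm holds its last target. There are 200 camera calls.

## Task

The pump head of the empty steel dispenser stands upside down on the red table with its push-fit collet facing up. Take the longest of the three steel tubes out of the bamboo stand and push it, foot first and upright, into the collet, past the stiff seal until it bottoms. Leave it standing there, let go.

Things in the scene. Friction and masses are not known exactly. Their poses are not given: they have to be found in the camera images.
- long_tube: Dip tube: plain steel tube, 16 mm across, 130 mm long, 35 to 70 g, longest of three (others 80 and 55 mm) standing in 22 mm holes, 30 mm deep, 70 mm apart in a row, in a fixed bamboo stand (60 x 230 mm, 35 high). Origin: centre of its lower end, 5 mm above the table at the start; z runs up the tube, upper end at z = 130 mm. Its top can be gripped from any side.
- pump_head: Upturned steel pump head, held fast to the table by suction: push plate (90 mm across, 8 thick), stem with a spout (12 mm thick, reaching 57 mm from the axis along its x, under 21 mm high), cap (62 mm across, up to 40 mm high) and on top the grey plastic collet, 95 mm high in all. Origin: centre of its underside on the table; z up.
- collet_mouth (a point): Centre of the collet's upper rim, 95 mm above the table, z up. The rim opens 36 mm wide (44 outside) and funnels down over 20 mm to an upright bore 18 mm wide. The seal lies in the bore, its upper face 31 to 34 mm below the rim at the start; a tube pushed down on it bottoms with its end 45 mm below the rim.
- seal (a joint): How far the black rubber seal in the collet has been pushed down, in m: 0 to 0.003 at the start, 0.014 when fully home. It needs a push of about 8 to 12 N all the way, has no spring, stays where it is left; then it stops hard.
Mind the look-alikes: they are no part of the job. Leave any pink look-alike of the long_tube alone. What is shaped like the pump_head but turquoise is not meant.

How it is judged:
By the outcome, as a careful person would: the job done as asked, in the order asked, and still so for the second after the job is handed in, with the robot touching nothing.
It also fails if it takes over 48 s, if anything falls off the work surface, if the arm or the gripper's body presses on something with over 40 N, if the wrist force passes 120 N, or if a joint passes its speed limit or range.

## Working session

There is one attempt and no reset: what is moved stays moved. The work goes in short steps, each a Python script; the robot and the scene stay as the last script left them, time stands still between calls to the robot, and variables do not carry over. Pictures are saved under pics/ and viewed, at most 10 in all, crops included, and the job is handed in when it is done.

```bash
mkdir -p pics; cat > h.py <<'E'
from rig import env
import numpy as np, cv2
def shot(n,f):
    c=env.read_camera(n); cv2.imwrite(f'pics/{f}.png',c['image'][:,:,::-1]); np.savez(f'pics/{f}.npz',**{k:np.array(v) for k,v in c.items()}); return c
F=np.diag([1,-1,-1.])
def ray(c,uv):
    K,D,V=np.array(c['camera_matrix']),np.array(c['distortion']),np.array(c['view'])
    p=cv2.undistortPoints(np.array([[uv]],float),K,D)[0,0]
    d=V[:3,:3].T@(F@np.array([p[0],p[1],1])); o=-V[:3,:3].T@V[:3,3]
    return o,d
def atz(c,uv,z):
    o,d=ray(c,uv); return o+d*(z-o[2])/d[2]
def proj(c,X):
    V=np.array(c['view']); P=F@(V[:3,:3]@np.array(X)+V[:3,3])
    return cv2.projectPoints(P[None],np.zeros(3),np.zeros(3),np.array(c['camera_matrix']),np.array(c['distortion']))[0].ravel()
E
python3 - <<'E'
from h import *
for n in('scene','top'):
    c=shot(n,n+'1'); print(n,ray(c,(320,240)))
s=env.read_state(); print(s['time_s'],s['tcp_rot'],s['contact_force'])
E
```

```text
scene (array([1.23039537, 0.15575582, 0.68111879]), array([-0.75208157, -0.16249431, -0.63876011]))
top (array([0.39364559, 0.01452822, 1.20038952]), array([ 0.14315073, -0.03079509, -0.98929279]))
0.1 [-1.14982140e-04  2.11755312e-01  9.77322433e-01 -7.32552207e-04] [-0.12415296 -0.16720347 -0.50308018]
```

View pics/scene1.png

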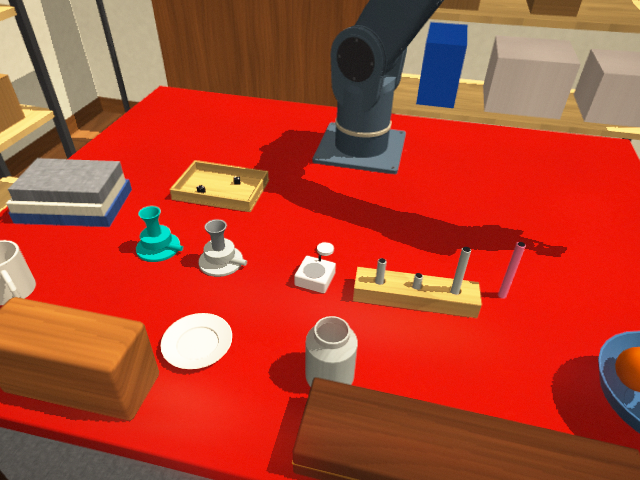

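View pics/top1.png

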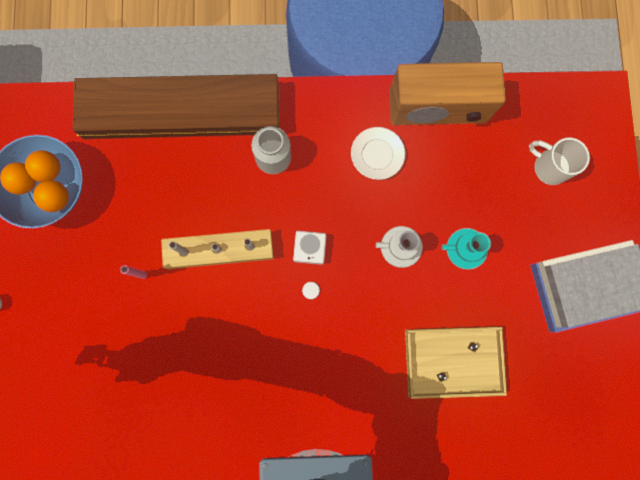

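The steel pump head is at scene (218,245) and top (403,245), with the turquoise look-alike beside it. The long tube's top is at scene (466,250) and top (174,245), and the pink look-alike stands off the stand. I'll zoom in next.

```bash
python3 - <<'E'
import cv2,numpy as np
s=cv2.imread('pics/scene1.png');t=cv2.imread('pics/top1.png')
z=lambda im,x,y:cv2.resize(im[y:y+50,x:x+66],(396,300),interpolation=cv2.INTER_CUBIC)
cv2.imwrite('pics/m1.png',np.vstack([np.hstack([z(s,185,215),z(s,430,240)]),np.hstack([z(t,370,220),z(t,155,222)])]))
E
```

```text
(no output)
```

View pics/m1.png

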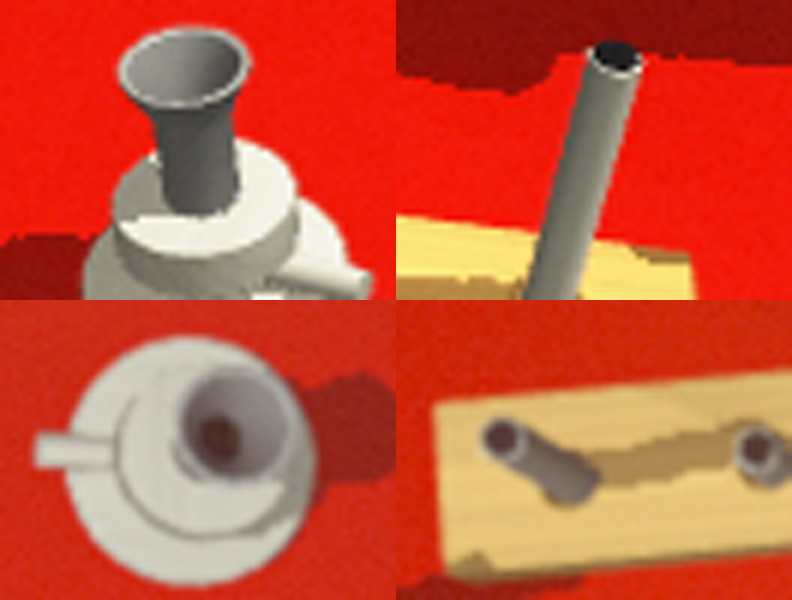

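```bash
python3 - <<'E'
from h import *
S=np.load('pics/scene1.npz');T=np.load('pics/top1.npz')
def tri(a,b):
    o,d=ray(S,a);p,e=ray(T,b); d/=np.linalg.norm(d);e/=np.linalg.norm(e)
    s=np.linalg.lstsq(np.c_[d,-e],p-o,rcond=None)[0]; A=o+s[0]*d;B=p+s[1]*e
    return (A+B)/2,np.linalg.norm(A-B)
print('rim',tri((215.3,225.8),(409.4,240.2)),atz(S,(215.3,225.8),.095),atz(T,(409.4,240.2),.095))
print('tube',tri((465.9,249.1),(172.4,244.9)),atz(S,(465.9,249.1),.135),atz(T,(172.4,244.9),.135))
# pump plate outline ellipse in top, upper face z=.008 : centre px
print('plate',atz(T,(370+190/6,220+160/6),.004), 'pxsize',atz(T,(401,245),.0)-atz(T,(402,245),.0))
# tube where it leaves the stand top (z .035), both cams
print('exit',atz(T,(155+(576-396)/6,222+185/6),.035))
# stand corners top
for uv in((162,239),(271,230),(163,266),(272,257)): print(atz(T,uv,.035))
E
```

```text
rim (array([ 0.54853684, -0.20086251,  0.09410045]), np.float64(0.00023179870913733795)) [ 0.549586   -0.20043919  0.095     ] [ 0.54837313 -0.20057475  0.095     ]
tube (array([0.5460413 , 0.26706739, 0.13366471]), np.float64(8.883042690688886e-05)) [0.54772413 0.26675071 0.135     ] [0.54585094 0.26679685 0.135     ]
plate [ 0.547309   -0.20058938  0.004     ] pxsize [5.89616059e-05 2.19846598e-03 0.00000000e+00]
exit [0.54252592 0.26388889 0.035     ]
[0.57333108 0.31247858 0.035     ]
[0.58653485 0.08179633 0.035     ]
[0.51588112 0.3099119  0.035     ]
[0.5287085  0.08075002 0.035     ]
```

Both rays agree to under 0.3 mm and the heights check out: rim 0.094 against 0.095, tube top 0.134 against 0.135. Next is the grasp.

```bash
python3 - <<'E'
from h import *
q=[0,2**-.5,2**-.5,0]
x,y=0.5465,0.2668
for p in([x,y,.086],[.549,-.2006,.24],[.549,-.2006,.131]): print(np.round(env.inverse_kinematics(p,q),2))
env.move_ptp([x,y,.2],q)
env.movel([x,y,.086],speed=.1)
env.command_gripper(0.0)
s=env.read_state(); print(s['time_s'],s['opening'],s['grasp_force'],s['contact_force'],s['position'])
env.movel([x,y,.24],speed=.12)
s=env.read_state(); print(s['time_s'],s['opening'],s['grasp_force'],s['contact_force'],s['position'])
env.pause(.2)
a=shot('scene','scene2')['image'];b=shot('top','top2')['image']
S=np.load('pics/scene2.npz');u=proj(S,[x,y,.2]);v=proj(np.load('pics/top2.npz'),[x,y,.2]);print(u,v)
z=lambda im,c:cv2.resize(im[int(c[1])-45:int(c[1])+55,int(c[0])-40:int(c[0])+40],(400,500),interpolation=cv2.INTER_CUBIC)
cv2.imwrite('pics/m2.png',np.hstack([z(a,u),z(b,v)])[:,:,::-1])
E
```

```text
[-0.69  0.65  0.26  1.79 -0.23  0.73 -0.31]
[-0.19  0.52  0.73  1.69 -0.39  1.08  0.67]
[-0.08  0.61  0.56  1.82 -0.43  0.83  0.69]
3.6583 0.014201798632747894 58.31085920333862 [-0.19856936 -0.59930314  2.18303085] [0.54653949 0.26683663 0.08614648]
5.0917 0.014946318354594791 58.36176037788391 [ 0.53657478 -0.47342291 -1.91601433] [0.54613144 0.26668704 0.23923888]
[474.40344891 218.72474488] [163.92473268 239.70654138]
```

View pics/m2.png

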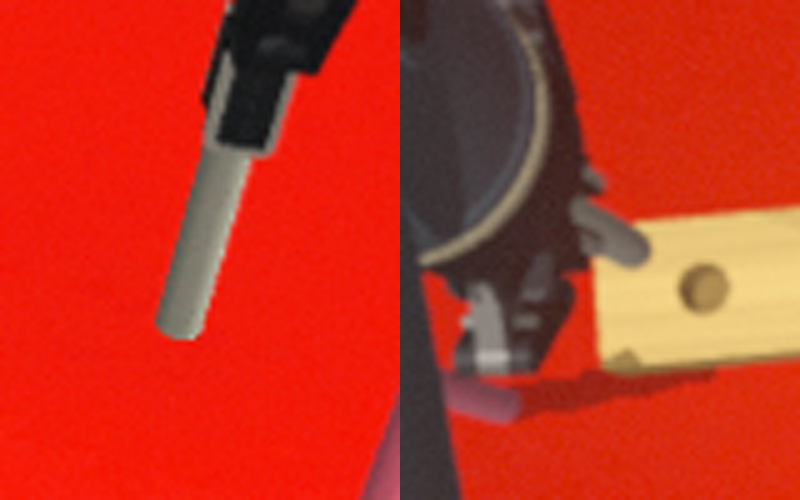

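The tube is held. Its lower end is at scene ≈(469.4,238), top ≈(168.4,243). I'll triangulate the foot to find the tilt and offset.

```bash
python3 - <<'E'
from h import *
S=np.load('pics/scene2.npz');T=np.load('pics/top2.npz')
zf=.239-.081
print(atz(S,(469.4,238),zf),atz(T,(168.4,242.9),zf))
for X in([.5461,.2667,zf],): print(proj(S,X),proj(T,X))
# silhouette by colour: tube centreline in the scene picture
im=S['image'].astype(int)
for r in range(206,240,3):
    row=im[r,445:500]; m=np.where((abs(row[:,0]-row[:,1])<40)&(row[:,0]>60))[0]+445
    f=min((( proj(S,[.5461,.2667,z])) for z in np.arange(.14,.25,.001)),key=lambda p:abs(p[1]-r))
    print(r,m.min() if len(m) else 0,m.max() if len(m) else 0,m.mean() if len(m) else 0,'vertical axis at',f[0].round(1))
E
```

```text
[0.5451107  0.26774871 0.158     ] [0.54658618 0.26891086 0.158     ]
[468.76377073 238.25894213] [169.57176998 243.12355492]
206 474 482 478.0 vertical axis at 477.9
209 473 482 477.5 vertical axis at 477.0
212 472 481 476.5 vertical axis at 476.1
215 471 480 475.5 vertical axis at 475.3
218 471 479 475.0 vertical axis at 474.5
221 470 478 474.0 vertical axis at 473.7
224 469 477 473.0 vertical axis at 472.8
227 468 476 472.0 vertical axis at 471.9
230 467 475 471.0 vertical axis at 471.1
233 466 475 470.5 vertical axis at 470.2
236 466 474 470.0 vertical axis at 469.4
239 467 473 470.0 vertical axis at 468.5
```

The tube hangs upright, within about 1 mm. I'll carry it over and insert it with a force guard.

```bash
python3 - <<'E'
from h import *
x,y=.549,-.2008
q=[0,2**-.5,2**-.5,0]
def st(l):
    s=env.read_state(); print(l,round(s['time_s'],2),s['position'].__array__().round(4) if hasattr(s['position'],'__array__') else np.round(s['position'],4),np.round(s['contact_force'],1),np.round(s['wrist_torque'],2),round(s['opening'],4))
env.move_ptp([x,y,.24],q); st('over')
env.movel([x,y,.185],speed=.1); st('pre')
hit=env.movel([x,y,.148],speed=.04,until_force=7); st(('in bore',hit))
env.pause(.05)
if not hit or env.read_state()['position'][2]<.149:
    hit=env.movel([x,y,.124],speed=.02,until_force=26); st(('push',hit))
c=shot('scene','scene3')
a=c['image'][150:270,150:310]; cv2.imwrite('pics/m3.png',cv2.resize(a,(800,600),interpolation=cv2.INTER_CUBIC)[:,:,::-1])
E
```

```text
over 7.1 [ 0.5497 -0.1993  0.2399] [-0.6  0.8 -0.7] [-0.01 -0.07 -0.02] 0.0147
pre 7.8 [ 0.5493 -0.2008  0.1854] [-0.1 -0.2  0.2] [-0.01 -0.01  0.05] 0.0146
('in bore', False) 8.88 [ 0.5491 -0.2009  0.1482] [ 0.5 -0.7 -0.1] [-0.01  0.02 -0.03] 0.0149
('push', True) 9.8 [ 0.5494 -0.2012  0.131 ] [-0.6  0.7 10.4] [ 0.35  0.51 -0.03] 0.0146
```

View pics/m3.png

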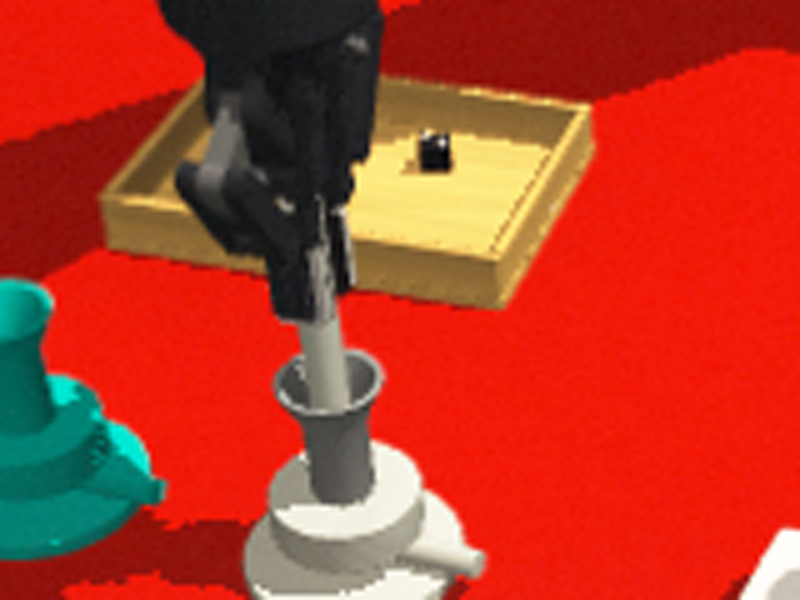

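The tube is in the collet, with TCP z 0.131 as expected for bottomed. I'll press again to confirm the hard stop, guarding against a slip.

```bash
python3 - <<'E'
from h import *
x,y=.549,-.2008
def st(l):
    s=env.read_state(); print(l,round(s['time_s'],2),np.round(s['position'],4),np.round(s['contact_force'],1),round(s['opening'],4))
for k in range(2):
    hit=env.movel([x,y,.122],speed=.01,until_force=22); st(('push',hit)); env.pause(.15); st('')
env.command_gripper(.085); st('open')
env.movel([x,y,.26],speed=.12); env.pause(.2); st('up')
c=shot('scene','scene4')
b=shot('top','top4')
u=proj(c,[x,y,.18]);v=proj(b,[x,y,.18]);print(u,v,proj(c,[x,y,.187]))
z=lambda im,c:cv2.resize(im[int(c[1])-30:int(c[1])+70,int(c[0])-40:int(c[0])+40],(400,500),interpolation=cv2.INTER_CUBIC)
cv2.imwrite('pics/m4.png',np.hstack([z(c['image'],u),z(b['image'],v)])[:,:,::-1])
E
```

```text
('push', True) 10.22 [ 0.5494 -0.2013  0.131 ] [-2.5  1.1 10.1] 0.0147
 10.38 [ 0.5494 -0.2013  0.131 ] [-2.9  0.8  9.8] 0.0149
('push', True) 10.75 [ 0.5493 -0.2014  0.131 ] [-2.   2.   9.6] 0.0145
 10.9 [ 0.5493 -0.2013  0.131 ] [-2.8  2.  10.4] 0.0149
open 11.58 [ 0.5493 -0.2014  0.1303] [-0.8 -0.2 -0.2] 0.085
up 13.02 [ 0.5488 -0.2007  0.2594] [-0.2  0.3  0.3] 0.0851
[209.74312257 189.046184  ] [417.97271231 233.33670634] [209.2571143  185.83325964]
```

View pics/m4.png

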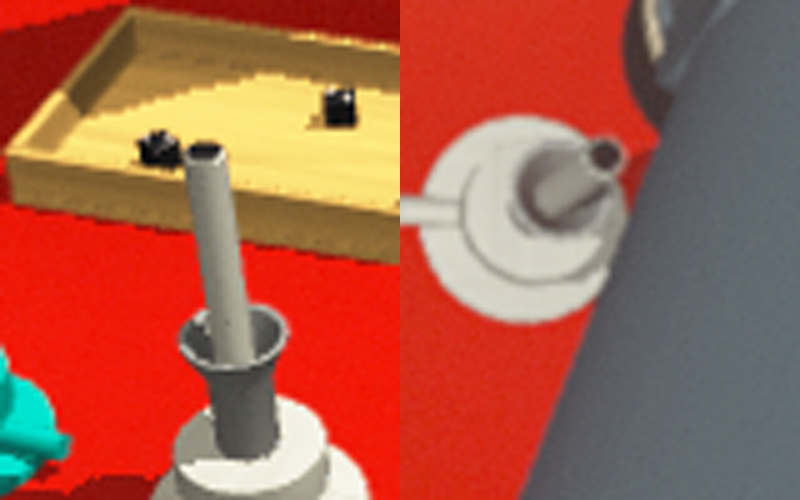

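The tube stands upright. Its top is at scene (210.1,189.1), against (209.7,189.0) predicted for a bottomed tube (z 0.180). The repeated pushes met a hard stop with no travel and no slip, and the gripper is well clear, so I'm handing it in.

```bash
python3 -c "
from rig import env
print(env.sign_off())"
```

```text
the job is handed in; nothing more can be done
None
```

The long steel tube stands upright in the steel pump head's collet, pushed to the hard stop and released with the gripper clear; the job was handed in at about 13 s.

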